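# Register a test panel and hover the abrading head over it

### The arm

A 6-joint arm with a two-finger parallel gripper is mounted at the origin on the work surface. World frame = base frame: x ahead of the robot, y to its left, z up, the work surface at z = 0. Lengths are in m, angles in rad, forces in N, time in s.
With the tool pointing down it reaches from about 0.275 to 0.875 m from the base axis. Payload 12.5 kg.
Tool frame: the origin (TCP) lies between the finger pads; the fingertips stand 22 mm ahead of it and the grasp point (between the pads) lies 3 mm ahead of it; z points along the fingers, y is the line along which they close (so a half turn about z gives the same grasp; the last joint's range is limited). The gripper opens to 85 mm and grips with 20 to 120 N. Pads are 22 mm wide; open, the fingers measure 114 mm over their backs; the gripper's body (76 mm by 85 mm) begins 54 mm behind the grasp point. The pads swing forward as they close: fully open they stand 13 mm farther back than shut.
Start: joints at [-1.264, 0.351, 1.652, -0, 1.139, -0.085], TCP at [0.21, -0.508, 0.253] pointing down, gripper open.
Joint ranges: [-2.75, 2.75], [-0.79, 2.1], [0.01, 2.65], [-1.57, 4.71], [0.07, 3.14], [-2.87, 2.87]. Speed limits (rad/s): [2.22, 2.22, 2.79, 3.14, 3.14, 3.14].

### API

Orientations are given as a unit quaternion [x, y, z, w].
In Python, from plant import robot gives the robot as it stands. Calls block until the motion is done:
- robot.movep(position, orientation): joint-space move of the TCP to a pose.
- robot.movel(position, vel=0.15, rot=None, stop_force=None): straight line of the TCP; rot=None keeps the orientation; vel is the mean speed in m/s. With stop_force (N) it stops when the force on the tool has changed by that much, and returns True; else False.
- robot.move_j(angles): joint-space move.
- robot.command_gripper(opening, force=None): opening from 0.0 (shut) to 1.0 (fully open); force is the grip in N (None keeps the last); returns when the fingers have stopped.
- robot.sleep(seconds).
- robot.inverse_kinematics(position, orientation): joint angles nearest the present ones, or None.
- robot.state(): the state.
- robot.snapshot(name): name is "scene" or "side" or "wrist"; returns a dict with "img" (384x512x3 uint8, red, green, blue), "fx", "fy", "cx", "cy" (pixels), "dist_coeffs" ([k1, k2, p1, p2, k3] as OpenCV has them; the pictures are not rectified), "T" (4x4, takes a point from camera to world coordinates); the wrist camera has in their place "tool_from_camera" (4x4, takes a point from camera to tool coordinates, whose origin is the TCP and whose axes are the flange's). Camera axes: x right, y down, z forward; pixel columns grow to the right and rows downward; lengths in m; the calibration is good to about 2 mm. A picture is of the moment at which its call begins: read the wrist's pose just before it. There is no depth.
A pose or a line that the arm cannot do raises robot.IKError and nothing moves.
- robot.finish_job(): hands the job in; it is judged then, once.
The state is a dict: "time": time; "joint_positions": joint angles; "qd": joint speeds; "effort": joint torques, N m; "tool_pos": TCP position; "orientation": TCP orientation; "ft_force": force on the tool from outside, world axes, zero at the start; "moment": the same for the moment, N m; "grip_width": opening from 0.0 (shut) to 1.0 (fully open); "gripper_force": force on a finger pad.
Only numpy, scipy, OpenCV 4.12 (cv2) and the standard library are available. Lean on these libraries where they do the work, as an engineer would, in place of code of your own. Each camera call takes 0.05 s, during which the arm holds its last target. There are 200 camera calls.

### The job

On the steel specimen bed, push the loose white test panel, lying lengthwise as it is, fully against both stops (the far one and the side one). Then pick up the abrading head from the grey mat by its upright tab, lift it higher than the bed's side guards and carry it over them to the panel, and finish still holding it upright and still, centred over the panel and lengthwise along it, about 1 cm above the panel, so that the starting gap can be checked. The head must never touch the panel or the bed with its stops and guards, and the spare weight, clamp and brush on the mat stay where they are.

Things in the scene. Friction and masses are not known exactly. Their poses are not given: they have to be found in the camera images.
- bed: Fixed steel specimen bed, a plate 300 (its x) x 324 (its y) x 16 mm thick with two stop bars and two side guards. Origin: centre of its underside, on the bench. x points roughly away from the robot (yaw within 0.15 rad), y left, z up. It lies to the right or to the left in front of the robot, with the mat on the other side.
- far_stop (a point): Middle of the far stop's pushing face, at the plate's upper surface (bed x = 80, y = 8 mm). The stop is a dark steel bar, 20 (x) x 66 (y) mm and 12 mm high above the plate; its face looks to the bed's -x. Bed's axes.
- side_stop (a point): Middle of the side stop's pushing face, at the plate's upper surface (bed x = -10, y = 45 mm). The stop is a dark steel bar, 150 (x) x 20 (y) mm and 12 mm high above the plate; its face looks to the bed's -y. Bed's axes.
- guard_left (a point): Middle of the top edge of the left guard (bed y = +159 mm), a thin upright aluminium wall along the bed's whole side, 300 mm long, 6 mm thick, its top 56 mm above the bench (40 mm above the plate).
- guard_right (a point): Middle of the top edge of the right guard, the same wall on the other side (bed y = -159 mm).
- seat (a point): The point on the bed plate's upper surface (16 mm above the bench) where the centre of the panel's underside lies when the panel is fully against both stops; at x = 20, y = 10 mm in the bed's frame, with the bed's axes.
- panel: Loose white painted metal test panel, 120 (its x) x 70 (its y) x 10 mm thick, about 0.22 kg, lying flat on the bed, short of both stops by 25 to 60 mm (in bed -x) and 20 to 45 mm (in -y) and turned up to 0.25 rad. Origin: centre of its underside. It slides freely on the plate.
- head: Loose abrading head standing on the mat, about 0.45 kg, 90 mm tall. Origin: centre of its underside; z up. From below: rectangular foot 80 (its x) x 40 (its y) x 18 mm, round steel weight 38 mm across up to z = 46 mm, upright flat aluminium tab 40 (x) x 20 (y) mm from z = 46 to 90 mm, flat faces to +-y. Grip it across the tab's 20 mm.
- mat: Fixed grey rubber mat, 300 x 240 x 4 mm thick. Origin: centre of its underside. It carries the abrading head (near half, towards -x of the mat) and the three bystanders (far half).
- weight: Bystander on the mat: round steel spare weight, 44 mm across, 44 mm tall with a narrow neck and small knob. Origin: centre of its underside.
- clamp: Bystander on the mat: aluminium clamp bar 70 x 22 x 10 mm with a black knob, 32 mm tall in all. Origin: centre of its underside.
- brush: Bystander on the mat: bench brush 170 mm long lying across the mat's far end. Origin: under its middle.
Mind the look-alikes: they are no part of the job. There is more than one size of the panel; the one meant has the size given above.

How it is judged:
By the outcome, as a careful person would: the job done as asked, in the order asked, and still so for the second after the job is handed in, while the arm keeps its last pose, push and grip.
It also fails if it takes over 62 s, if anything falls off the work surface, if the arm or the gripper's body presses on something with over 40 N, if the wrist force passes 120 N, or if a joint passes its speed limit or range.

## Working session

There is one attempt and no reset: what is moved stays moved. The work goes in short steps, each a Python script; the robot and the scene stay as the last script left them, time stands still between calls to the robot, and variables do not carry over. Pictures are saved under pics/ and viewed, at most 10 in all, crops included, and the job is handed in when it is done.

```bash
ls; mkdir -p pics
python3 - <<'E'
from plant import robot
import cv2,numpy as np
for n in ("scene","side"):
    s=robot.snapshot(n); cv2.imwrite(f"pics/{n}0.png",s["img"][:,:,::-1])
    print(n,s["fx"],s["fy"],s["cx"],s["cy"],s["dist_coeffs"],np.round(s["T"],3).tolist())
s=robot.snapshot("wrist");print(np.round(s["tool_from_camera"],3).tolist())
print(robot.state())
E
```

```text
pics
scene 377.898449319299 377.898449319299 256.23369483567404 190.69318031275478 [-0.11445118  0.          0.          0.          0.        ] [[0.239, 0.84, -0.488, 0.967], [0.971, -0.2, 0.132, -0.216], [0.013, -0.505, -0.863, 0.906], [0.0, 0.0, 0.0, 1.0]]
side 449.78272396861837 449.78272396861837 251.0425406673648 190.24167508809907 [-0.13292172  0.          0.          0.          0.        ] [[-0.724, -0.486, 0.49, -0.082], [-0.69, 0.494, -0.529, 0.55], [0.015, -0.721, -0.693, 0.875], [0.0, 0.0, 0.0, 1.0]]
[[-0.0, -0.951, -0.309, 0.08], [1.0, -0.0, -0.0, 0.0], [0.0, -0.309, 0.951, -0.12], [0.0, 0.0, 0.0, 1.0]]
{'time': 0.15, 'joint_positions': array([-1.26361661e+00,  3.51102286e-01,  1.65225422e+00, -6.87829940e-06,
        1.13911980e+00, -8.46189036e-02]), 'qd': array([ 0.00048135, -0.00107639, -0.00222536,  0.00065485, -0.00058578,
        0.00059289]), 'effort': array([ 5.52543843e-04, -5.06250715e+01, -2.91501349e+01, -8.38426740e-05,
        3.37763435e-03,  4.53793223e-05]), 'tool_pos': array([ 0.20996083, -0.50809706,  0.25289636]), 'orientation': array([ 9.80872640e-01,  1.94650118e-01, -5.21688293e-05, -4.38745962e-04]), 'ft_force': array([-0.11994573, -0.10287648, -0.21253838]), 'moment': array([-0.03517504,  0.05385741,  0.00748558]), 'gripper_force': 0.0, 'grip_width': 0.9986840225397811}
```

View pics/scene0.png

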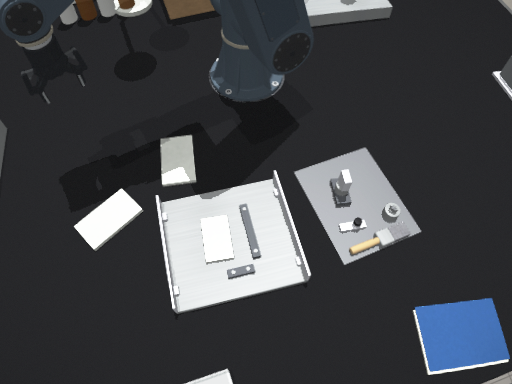

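View pics/side0.png

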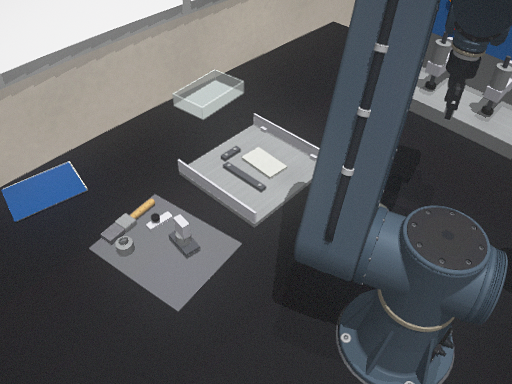

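Scene view: candidates for the panel are the white plate on the bed (217,240), a white board off the bed at (109,218) and one at (178,160). I choose the one on the bed. The head is at about (342,185), the clamp (352,227), the weight (393,211) and the brush (380,238). The far stop is at (241,271) and the side stop at (250,231). The side view agrees: panel (264,162), head (183,237).

```bash
cat > h.py <<'E'
from plant import robot
import cv2,numpy as np
from scipy.spatial.transform import Rotation as R
def snap(n):
    st=robot.state(); s=robot.snapshot(n)
    if n=="wrist":
        T=np.eye(4);T[:3,:3]=R.from_quat(st["orientation"]).as_matrix();T[:3,3]=st["tool_pos"]
        s["T"]=T@np.array(s["tool_from_camera"])
    s["T"]=np.array(s["T"]);s["K"]=np.array([[s["fx"],0,s["cx"]],[0,s["fy"],s["cy"]],[0,0,1]]);s["D"]=np.array(s["dist_coeffs"])
    return s
def rays(s,px):
    p=cv2.undistortPoints(np.float64(px).reshape(-1,1,2),s["K"],s["D"]).reshape(-1,2)
    d=np.c_[p,np.ones(len(p))]@s["T"][:3,:3].T
    return s["T"][:3,3],d/np.linalg.norm(d,axis=1)[:,None]
def onz(s,px,z):
    o,d=rays(s,px); return o+d*((z-o[2])/d[:,2])[:,None]
def tri(s1,p1,s2,p2):
    o1,d1=rays(s1,p1);o2,d2=rays(s2,p2);out=[]
    for a,b in zip(d1,d2):
        t=np.linalg.lstsq(np.c_[a,-b],o2-o1,rcond=None)[0]
        x,y=o1+t[0]*a,o2+t[1]*b; out.append([*(x+y)/2,np.linalg.norm(x-y)])
    return np.array(out)
def proj(s,P):
    Ti=np.linalg.inv(s["T"]); return cv2.projectPoints(np.float64(P).reshape(-1,1,3),cv2.Rodrigues(Ti[:3,:3])[0],Ti[:3,3],s["K"],s["D"])[0].reshape(-1,2)
def down(yaw): # tool down; tool y axis (closing) along world angle yaw
    c,sn=np.cos(yaw),np.sin(yaw)
    return R.from_matrix(np.array([[sn,c,0],[-c,sn,0],[0,0,-1]]).astype(float)).as_quat()
def save(s,n): cv2.imwrite("pics/"+n,s["img"][:,:,::-1])
E
python3 - <<'E'
from h import *
np.set_printoptions(precision=3,suppress=True)
a=snap("scene");b=snap("side")
print(tri(a,[[217,240],[241,271],[342,185],[345,176]],b,[[264,162],[231,153],[183,243],[181,221]]))
print(onz(a,[[178,160],[109,218]],0.005), onz(a,[[393,211],[352,227],[380,238]],.02))
print(R.from_quat(robot.state()["orientation"]).as_matrix())
# white contours scene
g=a["img"].min(2);m=(g>200).astype(np.uint8)
for c in cv2.findContours(m,0,1)[0]:
    if 150<cv2.contourArea(c)<3000: print(cv2.minAreaRect(c))
E
```

```text
[[ 0.581 -0.214  0.019  0.007]
 [ 0.676 -0.172  0.023  0.006]
 [ 0.507  0.153  0.027  0.001]
 [ 0.517  0.143  0.092  0.   ]]
[[ 0.305 -0.274  0.005]
 [ 0.449 -0.482  0.005]] [[0.613 0.263 0.02 ]
 [0.63  0.136 0.02 ]
 [0.677 0.197 0.02 ]]
[[ 0.924  0.382 -0.   ]
 [ 0.382 -0.924  0.   ]
 [ 0.    -0.    -1.   ]]
((209.0, 376.0), (46.0, 14.0), -0.0)
((448.9539794921875, 356.4649963378906), (106.93598175048828, 49.629478454589844), 27.783924102783203)
((384.5923767089844, 235.6615447998047), (14.884166717529297, 12.279437065124512), 60.2551155090332)
((107.59835815429688, 217.41802978515625), (30.600812911987305, 63.378257751464844), 50.19443130493164)
((291.8500061035156, 222.5500030517578), (110.36347961425781, 2.5298216342926025), 71.56505584716797)
((174.74615478515625, 174.96923828125), (15.008201599121094, 27.287641525268555), 82.87498474121094)
((348.5, 7.0), (14.0, 85.0), 90.0)
```

```bash
sed -i 's/\[\[sn,c,0\],\[-c,sn,0\],\[0,0,-1\]\]/[[-sn,c,0],[c,sn,0],[0,0,-1]]/' h.py
python3 - <<'E'
from h import *
import pickle
q=down(-np.pi/2)
for i,p in enumerate([[.64,-.20,.32],[.66,-.14,.32],[.62,.14,.25],[.58,.18,.25]]):
    try:
        robot.movep(p,q); robot.sleep(.3)
    except robot.IKError as e: print(i,e); continue
    s=snap("wrist");save(s,f"w{i}.png");pickle.dump({k:s[k] for k in("img","T","K","D")},open(f"w{i}.pkl","wb"))
    print(i,robot.state()["time"],s["fx"],np.round(s["T"][:3,3],3))
# contact sheet
I=[cv2.imread(f"pics/w{i}.png") for i in (0,2)]
E
```

```text
0 2.525 308.86743581727785 [ 0.72  -0.201  0.44 ]
1 3.2333 308.86743581727785 [ 0.74  -0.141  0.44 ]
2 4.7083 308.86743581727785 [0.7   0.139 0.37 ]
3 5.4 308.86743581727785 [0.66  0.179 0.37 ]
```

View pics/w0.png

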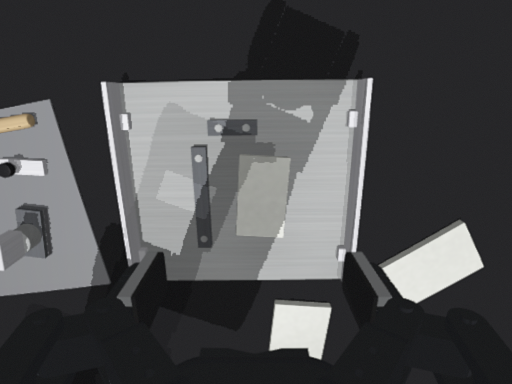

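View pics/w2.png

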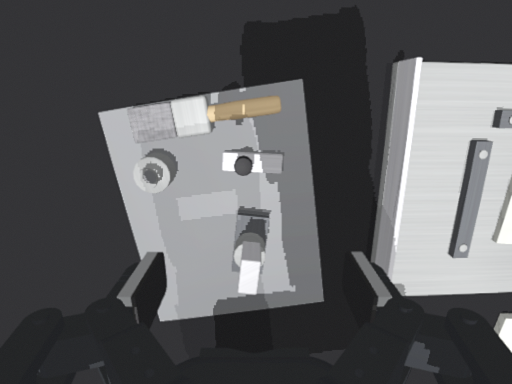

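w0 shows the bed with the panel at about (263,196), the side stop (202,196), the far stop (232,127), and guards at the left (118,170) and right (358,170). Two look-alike plates lie off the bed at (302,330) and (430,262). w2 shows the head with its foot at (252,240), its tab top at about (250,275), clear of the clamp (253,163), weight (151,175) and brush (205,115).

Run:
```python
import cv2,numpy as np
def crop(n,x0,y0,w,h,o):
    im=cv2.imread(f"pics/{n}.png")[y0:y0+h,x0:x0+w]
    im=cv2.resize((255*(im/255.)**0.6).astype(np.uint8),(800,600),interpolation=cv2.INTER_CUBIC)
    for k in range(0,800,100): cv2.putText(im,str(round(x0+k*w/800,1)),(k,10),0,.35,(0,255,255),1);cv2.line(im,(k,12),(k,20),(0,255,255),1)
    for k in range(0,600,100): cv2.putText(im,str(round(y0+k*h/600,1)),(0,k+4),0,.35,(0,255,255),1)
    cv2.imwrite(f"pics/{o}.png",im)
crop("w0",90,70,300,225,"c0")
crop("w2",200,190,140,105,"c2")
```

```text
(no output)
```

View pics/c0.png

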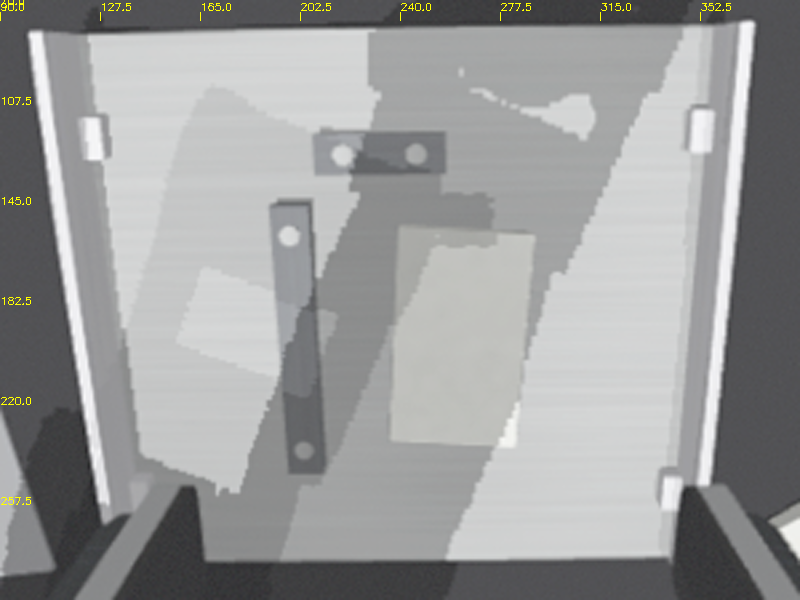

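View pics/c2.png

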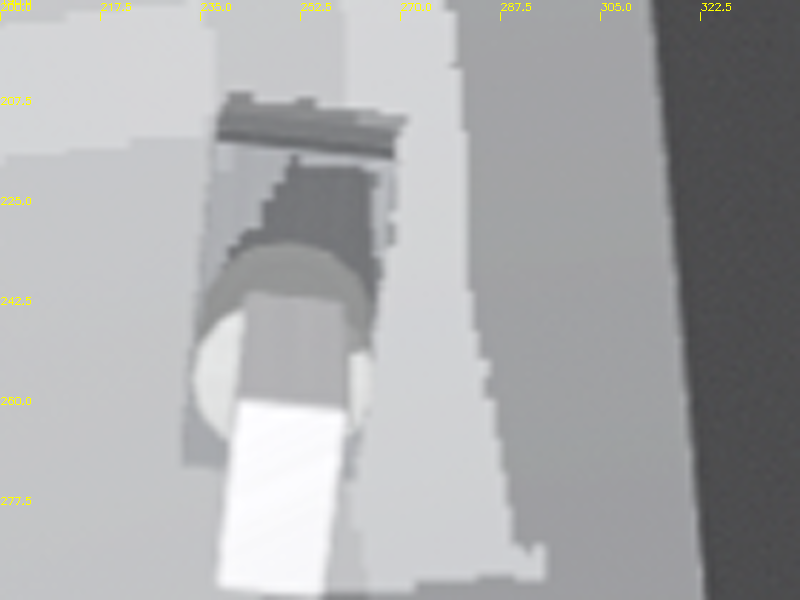

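c0: panel top corners are at (399,226), (535,234), (517,447) and (390,440) in crop pixels, untouched and short of both stops. c2: the tab's top is the white quad (237,401), (346,410), (325,598), (217,586). Next I triangulate by tracking these points into the second views.

```bash
cat > m.py <<'E'
from h import *
import pickle
np.set_printoptions(precision=4,suppress=True)
W=[pickle.load(open(f"w{i}.pkl","rb")) for i in range(4)]
def track(a,b,px,z):
    px=np.float64(px); P=onz(a,px,1.)*0+np.array([onz(a,[p],zz)[0] for p,zz in zip(px,z)])
    g=proj(b,P).astype(np.float32).reshape(-1,1,2)
    A,B=[cv2.cvtColor(s["img"],6) for s in(a,b)]
    n,st,_=cv2.calcOpticalFlowPyrLK(A,B,np.float32(px).reshape(-1,1,2),g.copy(),winSize=(11,11),maxLevel=0,flags=cv2.OPTFLOW_USE_INITIAL_FLOW)
    return P,tri(a,px,b,n.reshape(-1,2)),st.ravel()
c0=lambda l:np.array(l)*.375+[90,70]-.3
c2=lambda l:np.array(l)*.175+[200,190]-.4
F={"Lg":[(37,33),(102,500)],"Rg":[(747,23),(706,485)],"farE":[(90,32),(683,26)],"nearE":[(205,561),(670,556)],
"pan":[(399,226),(535,234),(517,447),(390,440)],"side":[(312,200),(326,472),(270,205)],"far":[(315,133),(445,132),(446,175),(315,175)]}
Z=dict(Lg=.056,Rg=.056,farE=.016,nearE=.016,pan=.026,side=.028,far=.028)
if __name__=="__main__":
    for k in F:
        P,t,s=track(W[0],W[1],c0(F[k]),[Z[k]]*len(F[k])); print(k);print(np.c_[P,t,s])
    H=[(237,401),(346,410),(325,598),(217,586),(218,140),(395,158)]
    P,t,s=track(W[2],W[3],c2(H),[.094]*4+[.022]*2); print(np.c_[P,t,s])
E
python3 m.py
```

```text
Lg
[[ 0.736  -0.0212  0.056   0.7359 -0.0202  0.0539  0.0003  1.    ]
 [ 0.5016 -0.0216  0.056   0.5166 -0.0347  0.0903  0.0087  1.    ]]
Rg
[[ 0.7391 -0.3373  0.056   0.7392 -0.3382  0.0536  0.0001  1.    ]
 [ 0.5106 -0.3411  0.056   0.5381 -0.3117  0.1225  0.0196  1.    ]]
farE
[[ 0.7376 -0.0293  0.016   0.7375 -0.0292  0.016   0.0001  1.    ]
 [ 0.7393 -0.32    0.016   0.7481 -0.4215 -0.3918  0.0327  1.    ]]
nearE
[[ 0.4379 -0.0601  0.016   0.4937 -0.0651  0.114   0.0526  1.    ]
 [ 0.4412 -0.339   0.016   0.4331 -0.3466 -0.0133  0.0187  1.    ]]
pan
[[ 0.6421 -0.1805  0.026   0.6405 -0.1801  0.0154  0.0008  1.    ]
 [ 0.638  -0.2497  0.026   0.7094 -0.211   0.2962  0.0378  1.    ]
 [ 0.5186 -0.2439  0.026   0.5137 -0.2451  0.0153  0.0005  1.    ]
 [ 0.5229 -0.1737  0.026   0.5242 -0.1739  0.0276  0.0009  1.    ]]
side
[[ 0.6558 -0.1372  0.028   0.7006 -0.1661  0.2267  0.028   1.    ]
 [ 0.5042 -0.1377  0.028   0.496  -0.1353  0.0121  0.0002  1.    ]
 [ 0.6534 -0.1159  0.028   0.6575 -0.103  -0.0294  0.0266  1.    ]]
far
[[ 0.6887 -0.1402  0.028   0.7247 -0.1817  0.5133  0.0589  1.    ]
 [ 0.689  -0.2038  0.028   0.6895 -0.204   0.0279  0.0013  1.    ]
 [ 0.6681 -0.2043  0.028   0.6688 -0.2044  0.031   0.0007  1.    ]
 [ 0.6682 -0.1393  0.028   0.7144 -0.1624  0.3867  0.0601  1.    ]]
[[ 0.541   0.1525  0.094   0.5324  0.1529  0.0797  0.0008  1.    ]
 [ 0.5392  0.1332  0.094   0.5355  0.1332  0.0872  0.0006  1.    ]
 [ 0.4996  0.1368  0.094   0.2133  0.131  -0.287   0.0166  1.    ]
 [ 0.5022  0.1567  0.094   0.556   0.1487  0.1894  0.0241  1.    ]
 [ 0.5621  0.159   0.022   0.5576  0.1598  0.0104  0.0003  1.    ]
 [ 0.5579  0.1215  0.022   0.584   0.1222  0.1055  0.0163  1.    ]]
```

```bash
cat >> h.py <<'E'
BO=np.array([.589,-.1803]);BY=.007
def B(x,y,z): # bed mm -> world m
    c,s=np.cos(BY),np.sin(BY); return [BO[0]+(c*x-s*y)/1e3,BO[1]+(s*x+c*y)/1e3,z]
def inbed(P):
    c,s=np.cos(BY),np.sin(BY); d=(np.asarray(P)[...,:2]-BO)*1e3; return np.stack([c*d[...,0]+s*d[...,1],-s*d[...,0]+c*d[...,1]],-1)
def push(start,end,q,force=8):
    robot.movep(B(*start,.10),q)
    hit=robot.movel(B(*start,.030),vel=.04,stop_force=4)
    z=robot.state()["tool_pos"][2]; print("down",hit,round(z,4),robot.state()["ft_force"].round(1))
    z+=.003; robot.movel(B(*start,z),vel=.05)
    hit=robot.movel(B(*end,z),vel=.04,stop_force=force)
    st=robot.state(); print("push",hit,inbed(st["tool_pos"]),st["ft_force"].round(1),round(st["time"],2))
    e=inbed(st["tool_pos"]); b=np.sign(np.subtract(start,end))*15
    robot.movel(B(*(e+b),z),vel=.1); robot.movel(B(*(e+b),.10),vel=.2)
E
python3 - <<'E'
from h import *
np.set_printoptions(precision=4,suppress=True)
j=robot.state()["joint_positions"];print(j)
for th in (0,np.pi):
    print(th,robot.inverse_kinematics(B(-8.6,-93,.1),down(BY+th)))
robot.command_gripper(.7)
push((-8.6,-95),(-8.6,-28),down(BY),8)
E
```

```text
[ 0.2234  0.4584  1.4994 -0.      1.1839  1.795 ]
0 [-0.5122  0.6919  1.5096 -0.      0.9401 -0.5192]
3.141592653589793 [-0.5122  0.6919  1.5096 -0.      0.9401  2.6224]
down True 0.033 [-1.7  1.1  6.9]
push True [ -8.3773 -35.8445] [ 1.1 -3.5  2. ] 10.88
```

Run:
```python
from h import *
import pickle
np.set_printoptions(precision=4,suppress=True)
robot.command_gripper(.2)
j=robot.state()["joint_positions"]
th=min((np.pi/2,-np.pi/2),key=lambda t:np.abs(robot.inverse_kinematics(B(-98,8,.1),down(BY+t))-j).max())
print(th)
push((-98,8),(-43,8),down(BY+th),8)
robot.movep([.64,-.20,.32],down(-np.pi/2)); robot.sleep(.3)
s=snap("wrist");save(s,"w4.png");pickle.dump({k:s[k] for k in("img","T","K","D")},open("w4.pkl","wb"))
print(robot.state()["time"])
im=s["img"][100:280,150:390,::-1];cv2.imwrite("pics/c4.png",cv2.resize((255*(im/255.)**.6).astype(np.uint8),(800,600),interpolation=2))
```

```text
1.5707963267948966
down True 0.0382 [-3.1  1.2 11.2]
push True [-52.1253   8.1918] [ 0.1 -0.8  0. ] 16.21
19.975
```

View pics/c4.png

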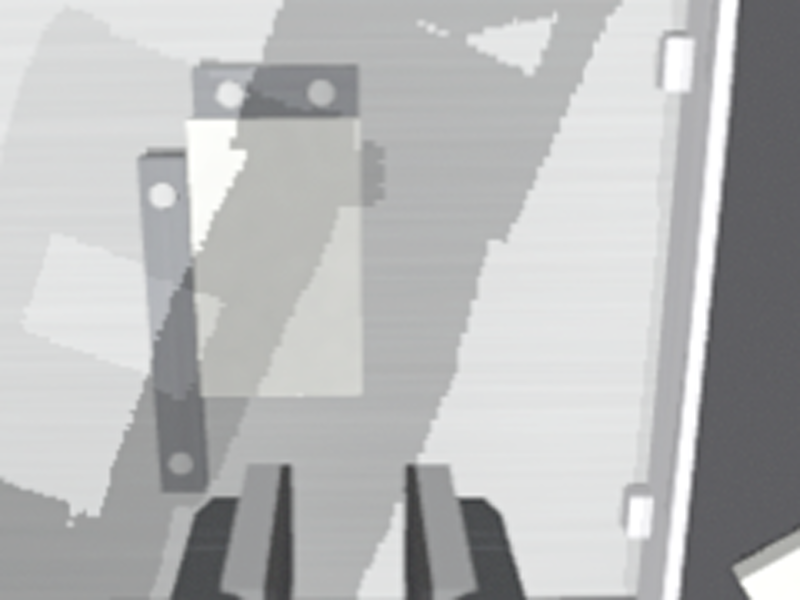

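c4: the panel lies flush under the far stop (edge row 118, x 187–360) and along the side stop's right edge (190–205). I'll check this in numbers, and make a second light push in each direction to be sure.

Run:
```python
from m import *
s=pickle.load(open("w4.pkl","rb"))
c=lambda l:np.array(l)*.3+[150,100]-.35
P=onz(s,c([(187,119),(360,118),(362,396),(200,397)]),.026);print(inbed(P),inbed(P).mean(0))
print(inbed(onz(s,c([(192,118),(358,118)]),.028)))
robot.command_gripper(.2)
push((-65,8),(-42,8),down(BY+np.pi/2),10)
robot.command_gripper(.7)
push((20,-50),(20,-28),down(BY),10)
```

```text
[[ 79.3233  43.9178]
 [ 79.1036 -25.1162]
 [-40.3188 -25.5272]
 [-40.32    44.8177]] [19.447  9.523]
[[ 79.944   41.5941]
 [ 79.358  -24.3023]]
down True 0.0383 [-2.8  2.2 10.5]
push True [-51.9989   8.2568] [-1.9 -0.3  0.3] 24.93
down True 0.0331 [-1.9  1.3  5.9]
push True [ 19.9353 -35.6905] [ 1.4 -5.   2.5] 29.72
```

Run:
```python
from m import *
Q=[]
for i in (2,3):
    m=(W[i]["img"].min(2)>225).astype(np.uint8)
    for c in cv2.findContours(m,0,1)[0]:
        if cv2.contourArea(c)>300:
            r=cv2.minAreaRect(c);ap=cv2.approxPolyDP(c,4,True).reshape(-1,2);print(i,r,ap.tolist())
            if 17<min(r[1])<25 and max(r[1])<45: Q.append((W[i],r))
if len(Q)==2:
    print(tri(Q[0][0],[Q[0][1][0]],Q[1][0],[Q[1][1][0]]))
    for s,r in Q:
        P=onz(s,cv2.boxPoints(r),.094);print(P,P.mean(0))
im=W[3]["img"][190:310,200:360,::-1];cv2.imwrite("pics/c3.png",cv2.resize((255*(im/255.)**.6).astype(np.uint8),(800,600),interpolation=2))
```

```text
2 ((248.6829071044922, 276.8536682128906), (17.889907836914062, 31.804283142089844), 6.340191841125488) [[242, 261], [239, 291], [254, 293], [259, 262]]
2 ((504.0, 220.0), (46.0, 14.0), 90.0) [[511, 197], [499, 243], [511, 243]]
2 ((193.469970703125, 112.28999328613281), (24.465898513793945, 22.627416610717773), 81.8698959350586) [[202, 99], [193, 100], [192, 109], [184, 103], [184, 124], [206, 122]]
2 ((407.4901123046875, 150.9351043701172), (6.07824182510376, 187.79421997070312), 7.253194808959961) [[421, 58], [416, 60], [395, 244]]
3 ((224.41600036621094, 78.78800201416016), (34.256561279296875, 29.516098022460938), 79.69515228271484) [[236, 60], [229, 61], [228, 69], [224, 62], [222, 67], [217, 63], [216, 80], [209, 68], [213, 96], [229, 84], [242, 93]]
3 ((444.0942687988281, 151.76065063476562), (7.538686752319336, 277.3291320800781), 9.28559398651123) [[467, 15], [462, 19], [418, 288], [439, 202]]
[[0.6999 0.139  0.3699 0.    ]]
[[0.5028 0.1562 0.094 ]
 [0.5407 0.152  0.094 ]
 [0.5384 0.134  0.094 ]
 [0.5004 0.1375 0.094 ]] [0.5206 0.1449 0.094 ]
[[0.6945 0.2025 0.094 ]
 [0.697  0.183  0.094 ]
 [0.6765 0.1809 0.094 ]
 [0.6739 0.2008 0.094 ]] [0.6855 0.1918 0.094 ]
```

View pics/c3.png

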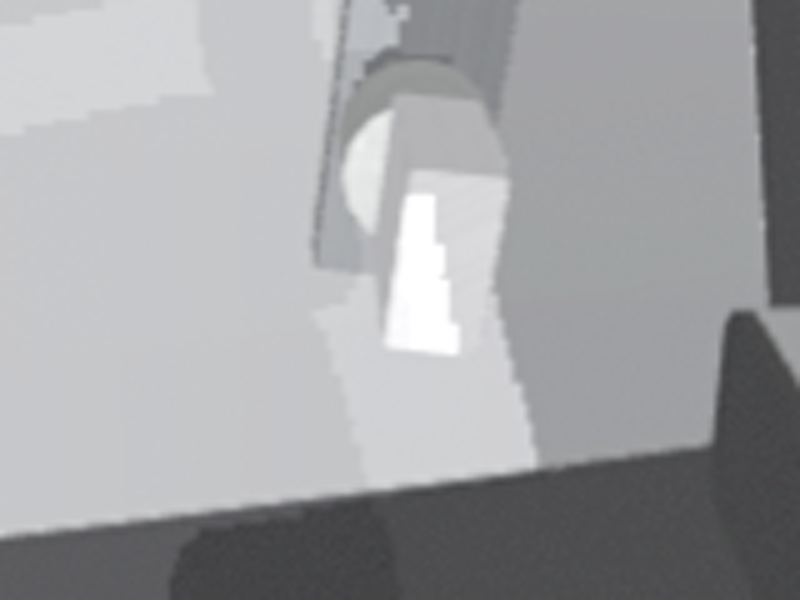

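Run:
```python
from m import *
a=np.array([(237,401),(346,410),(217,586)])*.175+[200,190]-.4
b=np.array([(411,170),(508,177),(385,346)])*.2+[200,190]-.4
print(tri(W[2],a,W[3],b))
P=onz(W[3],np.vstack([b,b[1]+b[2]-b[0]]),.094);print(P,P.mean(0))
Q=(b[0]*0,);j=robot.state()["joint_positions"]
for t in(np.pi/2,-np.pi/2):
    print(t,robot.inverse_kinematics([.5205,.1448,.079],down(-.1+t)),robot.inverse_kinematics(B(19.5,9.6,.11),down(BY+t)))
```

```text
[[0.5407 0.1525 0.0934 0.    ]
 [0.5387 0.1333 0.0929 0.0004]
 [0.5025 0.1567 0.0944 0.    ]]
[[0.5409 0.1525 0.094 ]
 [0.5394 0.1336 0.094 ]
 [0.5023 0.1567 0.094 ]
 [0.5006 0.137  0.094 ]] [0.5208 0.145  0.094 ]
1.5707963267948966 [ 0.1852  0.5772  1.8037 -0.      0.7608 -1.2856] [-0.347   0.6624  1.536  -0.      0.9432 -1.9248]
-1.5707963267948966 [ 0.1852  0.5772  1.8037 -0.      0.7608  1.856 ] [-0.347   0.6624  1.536  -0.      0.9432  1.2168]
```

Both views agree: tab top at z≈0.0936 (94 mm expected), centre (0.5207, 0.1449), yaw about −0.1. Now I grasp it.

Run:
```python
from h import *
np.set_printoptions(precision=4,suppress=True)
q=down(-.1+np.pi/2); c=[.5207,.1449]
robot.movep([*c,.16],q)
print(robot.movel([*c,.079],vel=.08,stop_force=8))
robot.command_gripper(0.0,force=60)
st=robot.state();print(st["tool_pos"],st["grip_width"],st["gripper_force"],st["ft_force"],st["time"])
robot.movel([*c,.20],vel=.1)
robot.sleep(.2)
st=robot.state();print(st["tool_pos"],st["grip_width"],st["gripper_force"],st["ft_force"],st["time"])
q2=down(BY+np.pi/2)
t=B(19.5,9.6,.20)
robot.movel(t,vel=.15,rot=q2)
robot.movel([*t[:2],.125],vel=.08)
robot.sleep(.2)
st=robot.state();print(st["tool_pos"],st["grip_width"],st["ft_force"],st["time"])
a=snap("scene");save(a,"s5.png");b=snap("side");save(b,"d5.png")
A=cv2.resize(a["img"][170:290,160:300,::-1],(400,343),interpolation=2)
D=cv2.resize(b["img"][100:220,190:330,::-1],(400,343),interpolation=2)
cv2.imwrite("pics/c5.png",np.hstack([A,D]))
```

```text
False
[0.521  0.145  0.0794] 0.23037620678336457 59.58199739456177 [-0.6473  0.4731  4.4505] 33.5333
[0.5205 0.1449 0.1996] 0.22553888435380304 58.79292011260986 [-0.0202 -0.2312 -3.6272] 35.0917
[ 0.6086 -0.1706  0.1255] 0.22722484098976412 [-0.9935 -0.5736 -3.8863] 38.7083
```

View pics/c5.png

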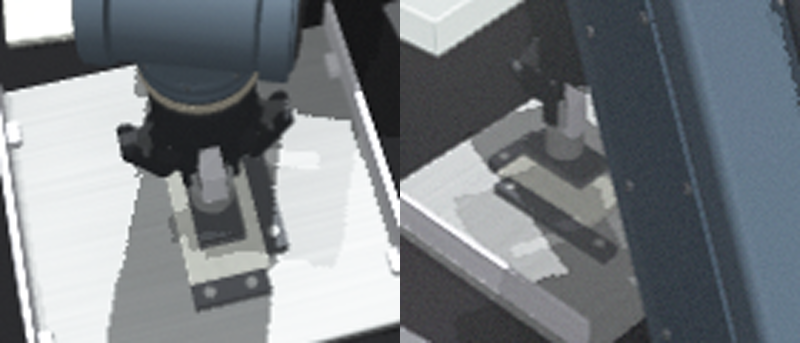

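c5: the head hangs upright in the gripper, over the panel and lengthwise along it. The panel is still tight against both stops. I'll lower to a 10 mm gap and check with predicted foot corners drawn in.

Run:
```python
from h import *
np.set_printoptions(precision=4,suppress=True)
t=B(19.5,9.6,.1115)
robot.movel(t,vel=.03); robot.sleep(.4)
st=robot.state();p=st["tool_pos"];print(p,inbed(p),st["grip_width"],st["ft_force"],st["time"],R.from_quat(st["orientation"]).as_matrix())
zb=p[2]-.0754;print("bottom",zb)
e=inbed(p)
def corners(z): return [B(e[0]+sx*40,e[1]+sy*20,z) for sx,sy in((-1,-1),(-1,1),(1,1),(1,-1))]
out=[]
for n,(x,y) in(("scene",(170,180)),("side",(200,110))):
    s=snap(n);im=cv2.resize(s["img"][y:y+100,x:x+100,::-1],(400,400),interpolation=2)
    im=(255*(im/255.)**.5).astype(np.uint8)
    for P,col in((corners(zb),(0,0,255)),(corners(zb+.018),(0,255,0)),([B(19.5+sx*60,9.6+sy*35,.026) for sx,sy in((-1,-1),(-1,1),(1,1),(1,-1))],(255,128,0))):
        for u in (proj(s,P)-[x,y]+.5)*4: cv2.circle(im,tuple(int(v) for v in u),3,col,1)
    out.append(im)
cv2.imwrite("pics/c6.png",np.hstack(out))
```

```text
[ 0.6085 -0.1706  0.1116] [19.5407  9.5974] 0.225877919872884 [-0.3428 -0.9535 -4.3691] 39.8083 [[-1.     -0.007   0.0002]
 [-0.007   1.     -0.0001]
 [-0.0002 -0.0001 -1.    ]]
bottom 0.03620932785145195
```

View pics/c6.png

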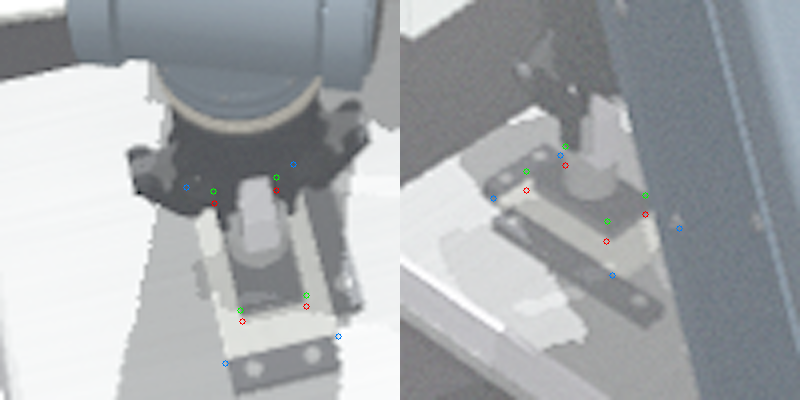

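c6: foot and panel sit about 1 pixel from the prediction, by the same offset in each view. The gap is therefore about 10 mm, with the head centred, upright and the panel against both stops.

```bash
python3 -c "
from plant import robot
print(robot.finish_job())"
```

```text
the job is handed in; nothing more can be done
None
```

The job is handed in at about 40 s on the robot's clock: by the final camera check the panel is against both stops, and the abrading head is held upright, centred and lengthwise about 10 mm above it.

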